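Free the ratchet and lower the filling arm

ROBOT

A 6-joint arm with a two-finger parallel gripper is mounted at the origin on the work surface. World frame = base frame: x ahead of the robot, y to its left, z up, the work surface at z = 0. Lengths are in m, angles in rad, forces in N, time in s.
With the tool pointing down it reaches from about 0.275 to 0.775 m from the base axis. Payload 14.6 kg.
Tool frame: the origin (TCP) lies at the very end of the fingers, on their centre line; the grasp point (between the pads) lies 19 mm behind it (manip.grip_point_offset is the distance from the TCP to the grasp point, in m); z points along the fingers, y is the line along which they close (so a half turn about z gives the same grasp; the last joint's range is limited). The gripper opens to 85 mm and grips with 20 to 120 N. Pads are 22 mm wide; open, the fingers measure 114 mm over their backs; the gripper's body (76 mm by 85 mm) begins 54 mm behind the grasp point. The pads swing forward as they close: fully open they stand 13 mm farther back than shut.
Start: joints at [1.162, 0.263, -0.048, 1.259, 0, 1.415], TCP at [0.132, 0.508, 0.231] pointing down, gripper open.
Joint ranges: [-2.65, 2.65], [-0.89, 1.7], [-1.18, 1.37], [-2.13, 2.11], [-1.35, 1.29], [-3.14, 3.14]. Speed limits (rad/s): [1.89, 1.89, 2.57, 2.79, 3.14, 3.14].

INTERFACE

Orientations are given as a unit quaternion [w, x, y, z].
In Python, from station import manip gives the robot as it stands.
- The arm moves only by the tool arm_command, never from a script. Its argument "increments" is a list of rows, each an object of numbers: "dx", "dy", "dz": the shift along the tool's x, y, z as a fraction of full scale; "rx", "ry", "rz": the turn, a rotation vector about the tool's x, y, z as a fraction of full scale. A call has 1 to 10 rows; each row is the pose to reach, as a shift and turn from the pose commanded when the call began, along the tool's axes at that moment; what a row does not reach only later rows make up. Full scale, the value 1, is 0.2 m for a shift and pi/4 rad for a turn. A row lasts 1/12 s, in which the tool goes at most 41.7 mm and 7.16 degrees, less where a joint would pass 70% of its speed; a pose out of reach is approached as far as the arm can. A call with a number of a shift or a turn outside -1 to 1 is refused whole. A call with a gripper value outside its range is refused whole. "fingers" is the closure, from -1 (fully open) to 1 (shut), set as the call begins (left out, the last holds). The fingers move at their own pace and stop on an object; "newtons" is the grip in N (left out, the last holds). Time passes only in rows, so rows that repeat a pose let the fingers close. It gives the time, the measured TCP pose, the force, the opening and the grip force at its end, in the units of the state.
- manip.state(): the state, without advancing time (a new reading comes with each control period).
- manip.read_camera(name): name is "scene" or "top"; returns the picture (384x512x3 uint8, red, green, blue); there is no depth.
- manip.camera_params(name): a dict with "vertical_fov" (degrees; the focal length in pixels is half the picture's height over the tangent of half this angle, whatever the lens; pixels are square), "cx", "cy" (the principal point, pixels), "k1" (the pictures are not rectified: a ray, as slopes to the right and down, at radius r is drawn at 1 + k1 r^2 times it, then the intrinsics apply), "world_to_cam" (4x4, takes a point from world to camera coordinates). Camera axes: x right, y down, z forward; pixel columns grow to the right and rows downward; lengths in m; the calibration is good to about 2 mm. A picture is of the moment at which its call begins. camera_params takes no time and is no camera call.
- manip.job_done(): hands the job in; it is judged then, once.
The state is a dict: "t": time; "joint_pos": joint angles; "qvel": joint speeds; "joint_torque": joint torques, N m; "tool_pos": TCP position; "orientation": TCP orientation; "ft_force": force on the tool from outside, world axes, zero at the start; "torque": the same for the moment, N m; "gripper_width": finger opening in m; "gripper_force": force on a finger pad.
Only numpy, scipy, OpenCV 4.12 (cv2) and the standard library are available. Lean on these libraries where they do the work, as an engineer would, in place of code of your own. Each camera call takes 0.05 s, during which the arm holds its last target. There are 200 camera calls.

TASK

The blue filling arm of the bottling stand is held up by a ratchet. Press the red tab of the pawl down until the pawl is clear of the brass teeth (it stays where you leave it), and only then push the arm down by its black handle bar until it is fully down and level over the bottle; finish clear of everything with the pawl still free. Only press and push, never lift the arm or the bottle; the bottle stays upright in its nest and nothing else on the table is disturbed.

Things in the scene. Friction and masses are not known exactly. Their poses are not given: they have to be found in the camera images.
- stand: filling stand, fixed: white base plate 110 x 260 x 12 mm, steel post 184 mm high. Origin on the table straight below the arm's pivot, z up; +y points to bottle and handle, -y to the red tab. Post and bracket lie at x = -29 to -15 mm; arm, teeth and pawl at x = -8 to 8 mm (handle bar +-35, tab +-18)
- pivot_arm (a point): the arm's pivot, a level axle along the stand's x; at (0, 0, 165) mm in the stand's frame
- pivot_pawl (a point): the pawl's pivot, a level axle along the stand's x; at (0, -50, 80) mm in the stand's frame
- fill_arm (a joint): angle (rad) of the blue filling arm: 0 = fully down, level, on its stop; positive = raised (limit 1.05); starts at 0.70 to 0.86. Stiff pivot: it stays where it is left. Pushing it down at the handle takes about 4 N; the pawl stops it at about 0.69 while in the brass teeth
- pawl (a joint): angle (rad) of the steel ratchet pawl: 0 = nose fully in the brass teeth (start), 0.26 = tab fully down on its stop; above 0.18 the nose is clear of the teeth. Stiff pivot: it stays where it is left; pressing the tab takes about 3 N
- handle (a point): centre of the black handle bar at the arm's free end: level round bar 20 mm thick, 70 mm long, along the stand's x axis; 200 mm from the arm's pivot, straight along the arm, and moving on that circle
- pawl_tab (a point): centre of the top face of the pawl's red press tab, 36 mm (stand x) by 44 mm (stand y), 8 mm thick, level at the start; at pawl 0 it is at (0, -150, 145) mm in the stand's frame; over its travel it turns about the pawl's pivot, 28 mm down and 13 mm outward (-y)
- nest (a point): point in the middle of the floor of the grey nest on the stand (ring of 58 mm inside, 16 mm high), at (0, 100, 17) mm in the stand's frame
- bottle: empty green glass bottle standing loose in the nest, below the arm's white filling head, which closes to about 2 mm above its mouth when the arm is down; 52 mm across, 115 mm tall, about 0.1 to 0.2 kg; origin at the centre of its underside
- bottle_b: second empty green glass bottle, standing loose on the table; 52 mm across, 115 mm tall, about 0.1 to 0.2 kg; origin at the centre of its underside
- bottle_c: third empty green glass bottle, standing loose on the table; 52 mm across, 115 mm tall, about 0.1 to 0.2 kg; origin at the centre of its underside
- jar: glass jar with white cap, loose, 60 mm across, 75 mm tall; origin at the centre of its underside
- cap_tray: empty blue plastic tray, loose, 100 x 75 x 35 mm; origin at the centre of its underside
- screwdriver: screwdriver lying loose on the table, about 200 mm long along its x axis, 26 mm high; origin near its middle
- beaker: white plastic beaker, loose, 70 mm across, 85 mm tall; origin at the centre of its underside
There are look-alikes about, which are no part of the job. What is shaped like the bottle but orange is not meant.

How it is judged:
On the way, in this order (a step that is already met when the one before it is completed fails the run):
1. the pawl is pressed clear of the teeth while the arm is still up (value of joint pawl above 0.18 rad and value of joint fill_arm above 0.62 rad), for 0.2 s.
2. the arm is pushed fully down with the pawl free (value of joint pawl above 0.17 rad and value of joint fill_arm below 0.05 rad), for 0.2 s.
At the end, for the whole second after the job is handed in: The arm rests within 0.05 rad of fully down (level), the pawl is still clear of the teeth (above 0.17 rad), and the bottle stands still and upright (within 0.1 rad) in its nest, within 10 mm of the nest point (all of step 2 and value of joint fill_arm above -0.05 rad and velocity of joint fill_arm between -0.05 and 0.05 rad/s and distance between bottle and nest below 0.01 m and angle between bottle's own z axis and vertical below 0.1 rad and linear speed of bottle below 0.05 m/s); the robot touches nothing.
It fails at once if the filling arm is lifted above 0.95 rad (value of joint fill_arm above 0.95 rad).
It fails at once if the bottle is lifted or tipped in its nest (distance between bottle and nest above 0.02 m or angle between bottle's own z axis and vertical above 0.3 rad).
It fails at once if another thing on the table is moved by more than 25 mm, lifted or knocked over (distance of any of bottle_b, bottle_c, jar, cap_tray, screwdriver, beaker from where it was at the start of the episode above 0.025 m or angle between any of bottle_b, bottle_c, jar, cap_tray, beaker's own z axis and vertical above 0.4 rad).
It also fails if it takes over 53 s, if anything falls off the work surface, if the arm or the gripper's body presses on something with over 40 N, if the wrist force passes 120 N, or if a joint passes its speed limit or range.

## Working session

There is one attempt and no reset: what is moved stays moved. The work goes in short steps, Python scripts to look and compute and a tool call to move; the robot and the scene stay as the last step left them, time stands still between calls to the robot, and variables do not carry over. Pictures are saved under pics/ and viewed, at most 10 in all, crops included, and the job is handed in when it is done.

Besides the shell and the picture viewer there is one more tool, called after "Request:" as name(argument=value, ...), one argument or row to a line, values as JSON. arm_command: Moves the arm, as the interface text tells. Its arguments: {"type":"object","properties":{"increments":{"type":"array","items":{"type":"object","properties":{"dx":{"type":"number"},"dy":{"type":"number"},"dz":{"type":"number"},"rx":{"type":"number"},"ry":{"type":"number"},"rz":{"type":"number"}}}},"fingers":{"type":"number"},"newtons":{"type":"number"}},"required":["increments"]}

```bash
mkdir -p pics; ls
python3 - <<'E'
from station import manip
import cv2,numpy as np
for n in("scene","top"):
    im=manip.read_camera(n); cv2.imwrite(f"pics/{n}0.png",im[:,:,::-1]); p=manip.camera_params(n)
    print(n,{k:(np.round(v,4).tolist() if k=="world_to_cam" else v) for k,v in p.items()})
s=manip.state(); print(s)
E
```

```text
pics
scene {'vertical_fov': 55.11660289727409, 'cx': 251.8309957236984, 'cy': 196.39047270687462, 'k1': -0.03065078047127317, 'world_to_cam': [[-0.4556, 0.89, -0.0168, 0.2555], [0.5373, 0.2599, -0.8023, -0.1962], [-0.7097, -0.3745, -0.5967, 1.4726], [0.0, 0.0, 0.0, 1.0]]}
top {'vertical_fov': 53.77979325503774, 'cx': 258.05474199758436, 'cy': 197.4885676360519, 'k1': -0.030419493434291452, 'world_to_cam': [[0.0166, -0.9997, -0.0179, 0.0107], [-0.9942, -0.0146, -0.1067, 0.56], [0.1064, 0.0195, -0.9941, 1.1462], [0.0, 0.0, 0.0, 1.0]]}
{'t': 0.1, 'joint_pos': array([ 1.16169028e+00,  2.63521770e-01, -4.88483796e-02,  1.25939331e+00,
        3.62823470e-07,  1.41551550e+00]), 'qvel': array([-1.68332023e-03,  4.13176912e-05,  3.31870115e-03,  1.58510081e-03,
       -4.42712279e-04, -2.72923010e-03]), 'joint_torque': array([ 3.59974998e-03, -6.38575816e+01,  3.85064864e+01,  1.00019277e-02,
       -8.19245770e-05,  9.78978562e-06]), 'tool_pos': array([0.13173475, 0.50796659, 0.23085819]), 'orientation': array([-1.34829807e-04,  1.26572177e-01,  9.91957282e-01, -4.64390129e-04]), 'ft_force': array([ 0.63696788, -0.27980443, -0.12714835]), 'torque': array([-0.02084397,  0.01448964, -0.01535774]), 'gripper_force': 0.0, 'gripper_width': 0.08548880520263295}
```

View pics/scene0.png

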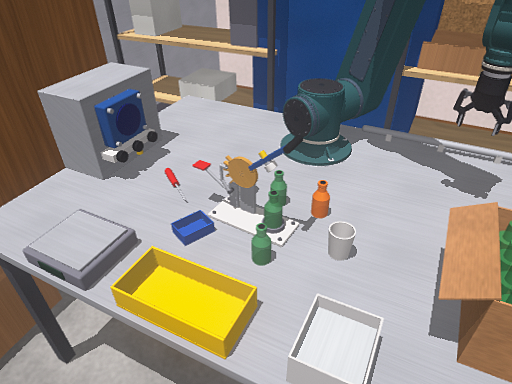

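View pics/top0.png

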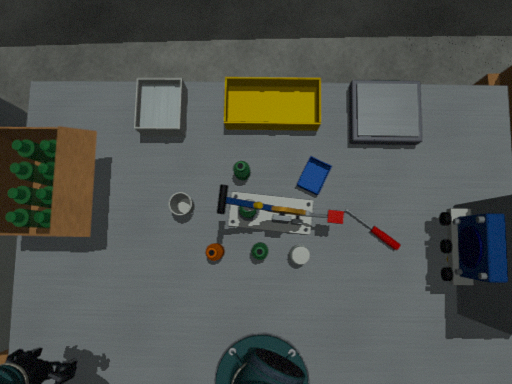

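The scene view shows the stand at about (255,205): red tab (201,165), blue arm rising to about (305,145). The top view shows tab (336,216), black bar (222,199), white plate corners about (232,193) to (312,234). The nest bottle is at (248,211), with loose green bottles at (241,170) and (260,250), and the orange look-alike at (215,252). The other red thing is the screwdriver handle at (385,237), which is long and lies on the table. The tab is the square one joined to the pawl.

```bash
cat > h.py <<'E'
import numpy as np,cv2
from station import manip
def ray(n,uv):
    p=manip.camera_params(n); f=192/np.tan(np.radians(p["vertical_fov"]/2)); K=np.array([[f,0,p["cx"]],[0,f,p["cy"]],[0,0,1.]])
    q=cv2.undistortPoints(np.array([[uv]],float),K,np.array([p["k1"],0,0,0.]))[0,0]
    T=p["world_to_cam"]; R=T[:3,:3]; return -R.T@T[:3,3], R.T@np.array([q[0],q[1],1.])
def plane(n,uv,z):
    c,d=ray(n,uv); return c+d*(z-c[2])/d[2]
def tri(a,b):
    (c1,d1),(c2,d2)=ray("scene",a),ray("top",b); s=np.linalg.lstsq(np.c_[d1,-d2],c2-c1,rcond=None)[0]
    p,q=c1+s[0]*d1,c2+s[1]*d2; return (p+q)/2,np.linalg.norm(p-q)
def proj(n,P):
    p=manip.camera_params(n); f=192/np.tan(np.radians(p["vertical_fov"]/2)); X=p["world_to_cam"]@np.r_[P,1]; s=X[:2]/X[2]
    return s*(1+p["k1"]*(s@s))*f+[p["cx"],p["cy"]]
def blobs(m,amin):
    n,l,st,c=cv2.connectedComponentsWithStats(m.astype(np.uint8)); return [(c[i].round(1).tolist(),int(st[i,4]),i) for i in range(1,n) if st[i,4]>=amin],l
E
python3 - <<'E'
from h import *
S=cv2.imread("pics/scene0.png");T=cv2.imread("pics/top0.png")
for n,I in(("scene",S),("top",T)):
    B,G,R=[I[:,:,i].astype(int) for i in range(3)]
    print(n,"red",blobs((R>140)&(G<70)&(B<70),15)[0])
    print(n,"green",[b for b in blobs((G>R+25)&(G>B+15),20)[0]])
B,G,R=[T[:,:,i].astype(int) for i in range(3)]
m=(B>195)&(R>195)&(G>195); m[:185]=0;m[:, :215]=0;m[242:]=0;m[:,330:]=0
bl,l=blobs(m,30);print(bl)
y,x=np.nonzero(m); r=cv2.minAreaRect(np.c_[x,y].astype(np.float32)); 
c=cv2.boxPoints(r);P=np.array([plane("top",q,.012) for q in c]);print("plate",c,P.round(4),np.linalg.norm(np.diff(P,axis=0),axis=1))
m=(T.max(2)<50); m[:175]=0;m[225:]=0;m[:,:205]=0;m[:,240:]=0
print("bar",blobs(m,15)[0])
y,x=np.nonzero(m);print(cv2.minAreaRect(np.c_[x,y].astype(np.float32)))
cv2.imwrite("pics/crop.png",np.vstack([cv2.resize(T[160:270,190:410],(770,385),interpolation=2),cv2.resize(S[130:270,150:350],(300,210))[:, :].repeat(1,1) if 0 else np.zeros((1,770,3),np.uint8)]))
cv2.imwrite("pics/crops.png",cv2.resize(S[125:265,150:350],(800,560),interpolation=2))
E
```

```text
scene red [([201.1, 164.5], 96, 1), ([170.7, 176.0], 101, 2)]
scene green [([269.2, 220.3], 1407, 1), ([506.1, 263.3], 834, 2)]
top red [([335.3, 216.1], 160, 1)]
top green [([23.8, 147.1], 302, 1), ([48.1, 147.5], 222, 2), ([46.3, 169.7], 223, 10), ([241.3, 169.3], 170, 11), ([21.8, 169.6], 299, 12), ([19.9, 194.0], 307, 15), ([44.4, 194.5], 218, 16), ([246.6, 212.2], 88, 18), ([18.1, 217.0], 316, 19), ([42.6, 217.5], 228, 20), ([259.7, 250.4], 180, 23)]
[]
plate [[0. 0.]
 [0. 0.]
 [0. 0.]
 [0. 0.]] [[1.2383 0.9276 0.012 ]
 [1.2383 0.9276 0.012 ]
 [1.2383 0.9276 0.012 ]
 [1.2383 0.9276 0.012 ]] [0. 0. 0.]
bar [([237.2, 176.5], 20, 1), ([222.0, 199.1], 219, 2)]
((228.0, 194.5), (39.0, 22.0), 90.0)
```

View pics/crop.png

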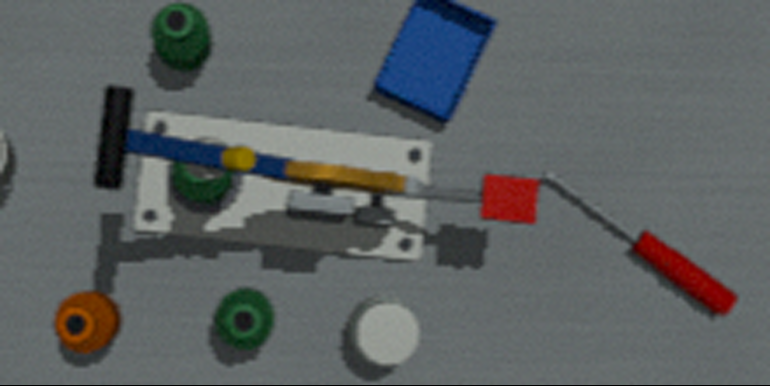

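View pics/crops.png

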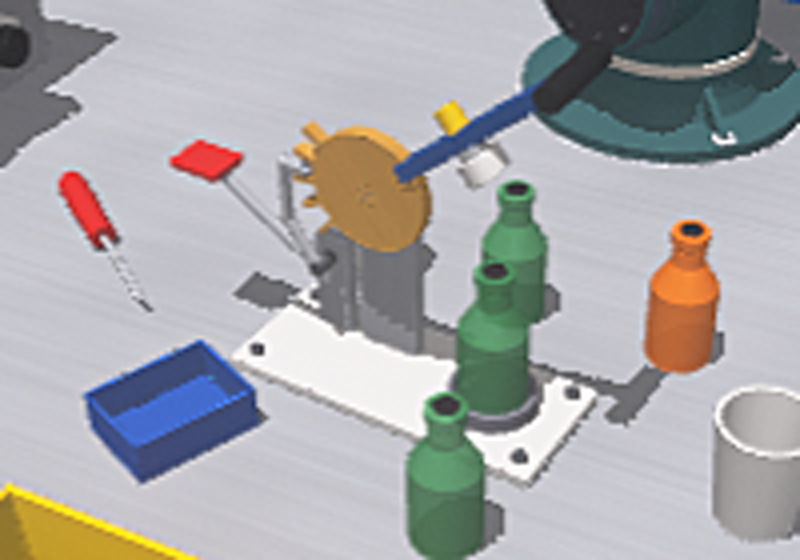

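Crops: the red square at top (335,216)/scene (201,165) sits on the pawl's rod, so it's the tab. The loose red handle lies on the table with its own shaft. The bottle in the grey nest is at scene (273,210), with a yellow button and white head above it. The black bar runs about (535,105) to (610,45) in the enlarged scene crop, centre about scene (294,144). Plate corners are clear in both.

```bash
cat > m.py <<'E'
from h import *
c=[(232.3,192.3),(313.1,200.9),(310.3,234.3),(228.6,225.7)]
P=np.array([plane("top",q,.012) for q in c]); C=P.mean(0)
print("plate",P.round(3).tolist(),np.linalg.norm(np.diff(P,axis=0),axis=1).round(3),"mid",C)
print("scene corners",[plane("scene",q,.012).round(3).tolist() for q in((299.2,223.2),(282.5,245.5),(208.2,214.5))])
tab,e=tri((201.1,164.5),(335.3,216.1));print("tab",tab,e)
h,e=tri((294,143.8),(222.,199.1));print("handle",h,e)
y=(P[0]+P[3]-P[1]-P[2])[:2];y/=np.linalg.norm(y);print("stand y from plate",y)
d=(h-tab)[:2];L=np.linalg.norm(d);print("from tab-handle",d/L,L)
u=d/L;o=tab[:2]+.150*u;print("origin",o,"yaw",np.arctan2(u[1],u[0]),"arm angle",np.arctan2(h[2]-.165,L-.150),"radius",np.hypot(h[2]-.165,L-.15))
print("nest bottle mouth(z=.132)",plane("top",(190+203/3.5,160+180/3.5),.132))
for n,q,z in(("bottle_b",(190+177/3.5,160+20/3.5),.115),("bottle_c",(190+245/3.5,160+320/3.5),.115),("jar",(300,256.5),.075),("beaker",(180,204),.085),("orange",(190+76/3.5,160+324/3.5),.115)):print(n,plane("top",q,z).round(3))
s=manip.state();print(s["tool_pos"],s["orientation"])
E
python3 m.py
```

```text
plate [[0.577, 0.102, 0.012], [0.553, -0.154, 0.012], [0.449, -0.145, 0.012], [0.471, 0.111, 0.012]] [0.256 0.105 0.257] mid [ 0.51263379 -0.02154557  0.012     ]
scene corners [[0.475, 0.114, 0.012], [0.583, 0.106, 0.012], [0.559, -0.151, 0.012]]
tab [ 0.49908532 -0.19934739  0.14468756] 0.001966115125736305
handle [0.52574976 0.10108037 0.29796172] 0.0009626066142847901
stand y from plate [0.0902382  0.99592021]
from tab-handle [0.08840739 0.9960844 ] 0.30160874232015655
origin [ 0.51234643 -0.04993473] yaw 1.4822733711813476 arm angle 0.7199647931891652 radius 0.20165323991530143
nest bottle mouth(z=.132) [0.50881334 0.0452302  0.132     ]
bottle_b [0.643 0.07  0.115]
bottle_c [0.397 0.01  0.115]
jar [ 0.383 -0.107  0.075]
beaker [0.531 0.25  0.085]
orange [0.391 0.147 0.115]
[0.13173475 0.50796659 0.23085819] [-1.34829807e-04  1.26572177e-01  9.91957282e-01 -4.64390129e-04]
```

Tab z is 0.145, handle radius 0.2017 at arm angle 0.72, and the plate agrees in both views, so everything matches the text. Moving over to the tab with fingers shut.

Request:
arm_command(
  increments=[
    {"dx": -1,"dy": -1,"dz": -0.6,"rz": -0.21},
    {"dx": -1,"dy": -1,"dz": -0.6,"rz": -0.21},
    {"dx": -1,"dy": -1,"dz": -0.6,"rz": -0.21},
    {"dx": -1,"dy": -1,"dz": -0.6,"rz": -0.21},
    {"dx": -1,"dy": -1,"dz": -0.6,"rz": -0.21},
    {"dx": -1,"dy": -1,"dz": -0.6,"rz": -0.21},
    {"dx": -1,"dy": -1,"dz": -0.6,"rz": -0.21},
    {"dx": -1,"dy": -1,"dz": -0.6,"rz": -0.21},
    {"dx": -1,"dy": -1,"dz": -0.6,"rz": -0.21},
    {"dx": -1,"dy": -1,"dz": -0.6,"rz": -0.21},
  ],
  fingers=1,
  newtons=60,
)

```text
invalid input at $.increments[0]: expected keys dx, dy, dz, rx, ry, rz
```

Request:
arm_command(
  increments=[
    {"dx": -1,"dy": -1,"dz": -0.6,"rx": 0,"ry": 0,"rz": -0.21},
    {"dx": -1,"dy": -1,"dz": -0.6,"rx": 0,"ry": 0,"rz": -0.21},
    {"dx": -1,"dy": -1,"dz": -0.6,"rx": 0,"ry": 0,"rz": -0.21},
    {"dx": -1,"dy": -1,"dz": -0.6,"rx": 0,"ry": 0,"rz": -0.21},
    {"dx": -1,"dy": -1,"dz": -0.6,"rx": 0,"ry": 0,"rz": -0.21},
    {"dx": -1,"dy": -1,"dz": -0.6,"rx": 0,"ry": 0,"rz": -0.21},
    {"dx": -1,"dy": -1,"dz": -0.6,"rx": 0,"ry": 0,"rz": -0.21},
    {"dx": -1,"dy": -1,"dz": -0.6,"rx": 0,"ry": 0,"rz": -0.21},
    {"dx": -1,"dy": -1,"dz": -0.6,"rx": 0,"ry": 0,"rz": -0.21},
    {"dx": -1,"dy": -1,"dz": -0.6,"rx": 0,"ry": 0,"rz": -0.21},
  ],
  fingers=1,
  newtons=60,
)

```text
t: 0.93
tool_pos: [0.2756, 0.2639, 0.3513]
orientation: [0.0, 0.046, 0.999, 0.0]
ft_force: [-0.1, 0.5, -0.1]
gripper_width: 0.0002
gripper_force: 0.0
```

Request:
arm_command(
  increments=[
    {"dx": -0.59,"dy": -1,"dz": 0,"rx": 0,"ry": 0,"rz": 0},
    {"dx": -0.59,"dy": -1,"dz": 0,"rx": 0,"ry": 0,"rz": 0},
    {"dx": -0.59,"dy": -1,"dz": 0,"rx": 0,"ry": 0,"rz": 0},
    {"dx": -0.59,"dy": -1,"dz": 0,"rx": 0,"ry": 0,"rz": 0},
    {"dx": -0.59,"dy": -1,"dz": 0,"rx": 0,"ry": 0,"rz": 0},
    {"dx": -0.59,"dy": -1,"dz": 0,"rx": 0,"ry": 0,"rz": 0},
    {"dx": -0.59,"dy": -1,"dz": 0,"rx": 0,"ry": 0,"rz": 0},
    {"dx": -0.59,"dy": -1,"dz": 0,"rx": 0,"ry": 0,"rz": 0},
  ],
)

```text
t: 1.6
tool_pos: [0.3753, 0.0544, 0.3504]
orientation: [-0.001, 0.045, 0.999, 0.0]
ft_force: [-0.6, 0.7, 0.7]
gripper_width: 0.0001
gripper_force: 0.0
```

Request:
arm_command(
  increments=[
    {"dx": -0.59,"dy": -1,"dz": 0,"rx": 0,"ry": 0,"rz": 0},
    {"dx": -0.59,"dy": -1,"dz": 0,"rx": 0,"ry": 0,"rz": 0},
    {"dx": -0.59,"dy": -1,"dz": 0,"rx": 0,"ry": 0,"rz": 0},
    {"dx": -0.59,"dy": -1,"dz": 0,"rx": 0,"ry": 0,"rz": 0},
    {"dx": -0.59,"dy": -1,"dz": 0,"rx": 0,"ry": 0,"rz": 0},
    {"dx": -0.59,"dy": -1,"dz": 0,"rx": 0,"ry": 0,"rz": 0},
    {"dx": -0.59,"dy": -1,"dz": 0,"rx": 0,"ry": 0,"rz": 0},
    {"dx": -0.59,"dy": -1,"dz": 0,"rx": 0,"ry": 0,"rz": 0},
    {"dx": -0.59,"dy": -1,"dz": 0,"rx": 0,"ry": 0,"rz": 0},
  ],
)

```text
t: 2.35
tool_pos: [0.4748, -0.1531, 0.3511]
orientation: [-0.0, 0.043, 0.999, 0.0]
ft_force: [0.4, -0.1, -0.5]
gripper_width: 0.0003
gripper_force: 0.0
```

Request:
arm_command(
  increments=[
    {"dx": -0.14,"dy": -0.26,"dz": 0,"rx": 0,"ry": 0,"rz": 0},
    {"dx": -0.14,"dy": -0.26,"dz": 0.2,"rx": 0,"ry": 0,"rz": 0},
    {"dx": -0.14,"dy": -0.26,"dz": 0.4,"rx": 0,"ry": 0,"rz": 0},
    {"dx": -0.14,"dy": -0.26,"dz": 0.6,"rx": 0,"ry": 0,"rz": 0},
    {"dx": -0.14,"dy": -0.26,"dz": 0.8,"rx": 0,"ry": 0,"rz": 0},
    {"dx": -0.14,"dy": -0.26,"dz": 0.9,"rx": 0,"ry": 0,"rz": 0},
    {"dx": -0.14,"dy": -0.26,"dz": 0.95,"rx": 0,"ry": 0,"rz": 0},
    {"dx": -0.14,"dy": -0.26,"dz": 0.95,"rx": 0,"ry": 0,"rz": 0},
    {"dx": -0.14,"dy": -0.26,"dz": 0.95,"rx": 0,"ry": 0,"rz": 0},
  ],
)

```text
t: 3.1
tool_pos: [0.4981, -0.2077, 0.1618]
orientation: [0.0, 0.044, 0.999, 0.0]
ft_force: [0.7, 0.5, 0.4]
gripper_width: -0.0002
gripper_force: 0.0
```

Run:
```python
from h import *
S=manip.read_camera("scene");T=manip.read_camera("top")
cv2.imwrite("pics/a.png",np.hstack([cv2.resize(S[110:230,150:270],(400,400)),cv2.resize(T[160:280,270:390],(400,400))])[:,:,::-1])
```

```text
(no output)
```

View pics/a.png

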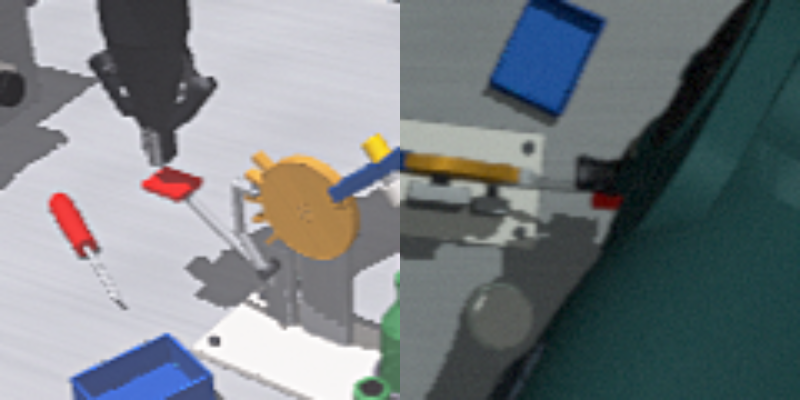

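The closed fingers stand just above the red tab (tip at crop (160,160), tab at (172,183)), with the robot's forearm hiding it from above. Pressing down slowly.

Request:
arm_command(
  increments=[
    {"dx": 0,"dy": 0,"dz": 0.03,"rx": 0,"ry": 0,"rz": 0},
    {"dx": 0,"dy": 0,"dz": 0.06,"rx": 0,"ry": 0,"rz": 0},
    {"dx": 0,"dy": 0,"dz": 0.08,"rx": 0,"ry": 0,"rz": 0},
    {"dx": 0,"dy": 0,"dz": 0.1,"rx": 0,"ry": 0,"rz": 0},
    {"dx": 0,"dy": 0,"dz": 0.12,"rx": 0,"ry": 0,"rz": 0},
    {"dx": 0,"dy": 0,"dz": 0.14,"rx": 0,"ry": 0,"rz": 0},
    {"dx": 0,"dy": 0,"dz": 0.15,"rx": 0,"ry": 0,"rz": 0},
    {"dx": 0,"dy": 0,"dz": 0.16,"rx": 0,"ry": 0,"rz": 0},
    {"dx": 0,"dy": 0,"dz": 0.17,"rx": 0,"ry": 0,"rz": 0},
    {"dx": 0,"dy": 0,"dz": 0.17,"rx": 0,"ry": 0,"rz": 0},
  ],
)

```text
t: 4.03
tool_pos: [0.498, -0.2092, 0.127]
orientation: [-0.0, 0.044, 0.999, 0.0]
ft_force: [0.0, -2.3, 2.4]
gripper_width: -0.0004
gripper_force: 1.0
```

Request:
arm_command(
  increments=[
    {"dx": 0,"dy": 0,"dz": 0.01,"rx": 0,"ry": 0,"rz": 0},
    {"dx": 0,"dy": 0,"dz": 0.02,"rx": 0,"ry": 0,"rz": 0},
    {"dx": 0,"dy": 0,"dz": 0.02,"rx": 0,"ry": 0,"rz": 0},
  ],
)

```text
t: 4.28
tool_pos: [0.498, -0.2092, 0.123]
orientation: [-0.0, 0.044, 0.999, 0.0]
ft_force: [-0.3, -3.1, 3.0]
gripper_width: 0.0003
gripper_force: 1.5
```

Request:
arm_command(
  increments=[
    {"dx": 0,"dy": 0,"dz": 0.01,"rx": 0,"ry": 0,"rz": 0},
    {"dx": 0,"dy": 0,"dz": 0.01,"rx": 0,"ry": 0,"rz": 0},
  ],
)

```text
t: 4.45
tool_pos: [0.498, -0.2093, 0.1211]
orientation: [-0.0, 0.044, 0.999, 0.0]
ft_force: [0.3, -3.0, 3.0]
gripper_width: 0.0002
gripper_force: 1.7
```

Request:
arm_command(
  increments=[
    {"dx": 0,"dy": 0,"dz": 0.01,"rx": 0,"ry": 0,"rz": 0},
    {"dx": 0,"dy": 0,"dz": 0.01,"rx": 0,"ry": 0,"rz": 0},
  ],
)

```text
t: 4.62
tool_pos: [0.4982, -0.2095, 0.1193]
orientation: [0.0, 0.044, 0.999, -0.0]
ft_force: [-0.5, -5.1, 6.7]
gripper_width: -0.0004
gripper_force: 3.3
```

Request:
arm_command(
  increments=[
    {"dx": 0,"dy": 0,"dz": 0.01,"rx": 0,"ry": 0,"rz": 0},
    {"dx": 0,"dy": 0,"dz": 0.01,"rx": 0,"ry": 0,"rz": 0},
  ],
)

```text
t: 4.78
tool_pos: [0.4984, -0.2096, 0.1187]
orientation: [0.001, 0.044, 0.999, -0.001]
ft_force: [-6.1, -2.8, 25.6]
gripper_width: 0.0001
gripper_force: 12.5
```

The force jumped to 26 N, so the tab is on its stop. Lifting off and checking.

Request:
arm_command(
  increments=[
    {"dx": 0,"dy": 0,"dz": -0.05,"rx": 0,"ry": 0,"rz": 0},
    {"dx": 0,"dy": 0,"dz": -0.2,"rx": 0,"ry": 0,"rz": 0},
    {"dx": 0,"dy": 0,"dz": -0.4,"rx": 0,"ry": 0,"rz": 0},
    {"dx": 0,"dy": 0,"dz": -0.6,"rx": 0,"ry": 0,"rz": 0},
    {"dx": 0,"dy": 0,"dz": -0.8,"rx": 0,"ry": 0,"rz": 0},
    {"dx": 0,"dy": 0,"dz": -1,"rx": 0,"ry": 0,"rz": 0},
    {"dx": 0,"dy": 0,"dz": -1,"rx": 0,"ry": 0,"rz": 0},
  ],
)

```text
t: 5.37
tool_pos: [0.4993, -0.2094, 0.3239]
orientation: [0.004, 0.044, 0.999, -0.001]
ft_force: [1.5, -0.5, 0.6]
gripper_width: 0.0004
gripper_force: 0.0
```

Request:
arm_command(
  increments=[
    {"dx": 0,"dy": 0,"dz": -0.2,"rx": 0,"ry": 0,"rz": 0},
    {"dx": 0,"dy": 0.2,"dz": -0.2,"rx": 0,"ry": 0,"rz": 0},
    {"dx": 0,"dy": 0.4,"dz": -0.2,"rx": 0,"ry": 0,"rz": 0},
    {"dx": 0,"dy": 0.6,"dz": -0.2,"rx": 0,"ry": 0,"rz": 0},
    {"dx": 0,"dy": 0.78,"dz": -0.2,"rx": 0,"ry": 0,"rz": 0},
    {"dx": 0,"dy": 0.78,"dz": -0.2,"rx": 0,"ry": 0,"rz": 0},
    {"dx": 0,"dy": 0.78,"dz": -0.2,"rx": 0,"ry": 0,"rz": 0},
  ],
)

```text
t: 5.95
tool_pos: [0.5117, -0.0519, 0.357]
orientation: [-0.0, 0.043, 0.999, 0.001]
ft_force: [-0.6, -0.2, -0.8]
gripper_width: 0.0002
gripper_force: 0.0
```

Run:
```python
from h import *
S=manip.read_camera("scene");T=manip.read_camera("top")
for n,I in(("scene",S),("top",T)):
    I=I.astype(int);print(n,blobs((I[:,:,0]>140)&(I[:,:,1]<70)&(I[:,:,2]<70),15)[0])
o=np.array([.5123,-.0499]);u=np.array([.0885,.9961])
for th in(0,.18,.26):
    c,s=np.cos(th),np.sin(th); y=-.05-.1*c-.065*s; z=.08+.065*c-.1*s
    print(th,proj("scene",np.r_[o+y*u,z]).round(1),proj("top",np.r_[o+y*u,z]).round(1))
cv2.imwrite("pics/b.png",cv2.resize(S[110:260,150:350],(800,600))[:,:,::-1])
print(manip.state()["tool_pos"])
```

```text
scene [([170.9, 176.2], 104, 1), ([199.1, 171.4], 70, 2)]
top [([386.4, 237.4], 128, 1)]
0 [201.4 164.4] [335.6 215.9]
0.18 [199.5 168.9] [337.9 216.7]
0.26 [198.9 171. ] [338.5 217. ]
[ 0.51176645 -0.05397212  0.35689007]
```

View pics/b.png

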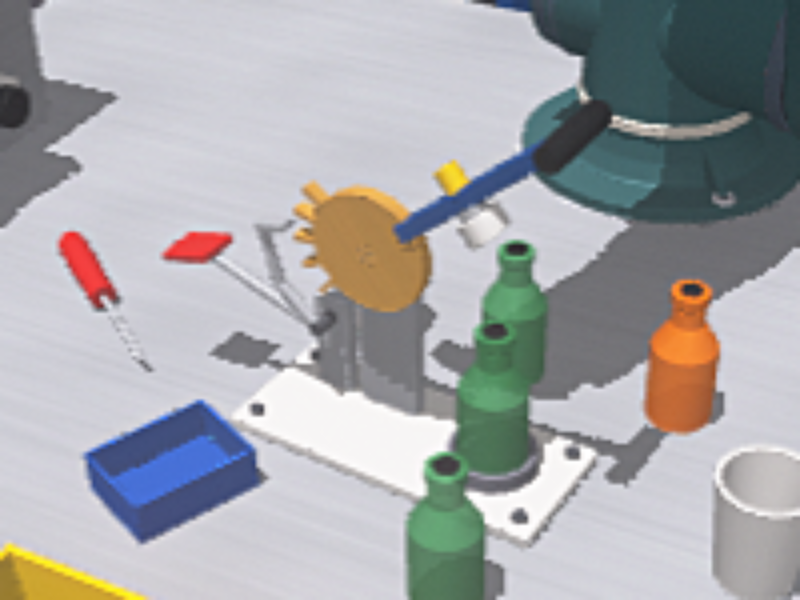

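The pawl sits at about 0.26 with its nose (crop (270,230)) clear of the teeth. The arm is still up, and the black bar is at crop (572,135). Moving over the bar.

Request:
arm_command(
  increments=[
    {"dx": 0,"dy": 0.2,"dz": 0,"rx": 0,"ry": 0,"rz": 0},
    {"dx": 0,"dy": 0.4,"dz": 0,"rx": 0,"ry": 0,"rz": 0},
    {"dx": 0,"dy": 0.6,"dz": 0,"rx": 0,"ry": 0,"rz": 0},
    {"dx": 0,"dy": 0.78,"dz": 0,"rx": 0,"ry": 0,"rz": 0},
    {"dx": 0,"dy": 0.78,"dz": 0,"rx": 0,"ry": 0,"rz": 0},
    {"dx": 0,"dy": 0.78,"dz": 0.1,"rx": 0,"ry": 0,"rz": 0},
    {"dx": 0,"dy": 0.78,"dz": 0.16,"rx": 0,"ry": 0,"rz": 0},
    {"dx": 0,"dy": 0.78,"dz": 0.16,"rx": 0,"ry": 0,"rz": 0},
    {"dx": 0,"dy": 0.78,"dz": 0.16,"rx": 0,"ry": 0,"rz": 0},
  ],
)

```text
t: 6.8
tool_pos: [0.5256, 0.1004, 0.3251]
orientation: [-0.001, 0.045, 0.999, -0.0]
ft_force: [-0.2, -0.1, -0.3]
gripper_width: -0.0
gripper_force: 0.0
```

Request:
arm_command(
  increments=[
    {"dx": 0,"dy": 0,"dz": 0.09,"rx": 0,"ry": 0,"rz": 0},
    {"dx": 0,"dy": 0.03,"dz": 0.14,"rx": 0,"ry": 0,"rz": 0},
    {"dx": 0,"dy": 0.07,"dz": 0.18,"rx": 0,"ry": 0,"rz": 0},
    {"dx": 0,"dy": 0.1,"dz": 0.23,"rx": 0,"ry": 0,"rz": 0},
    {"dx": 0,"dy": 0.12,"dz": 0.27,"rx": 0,"ry": 0,"rz": 0},
    {"dx": 0,"dy": 0.15,"dz": 0.31,"rx": 0,"ry": 0,"rz": 0},
    {"dx": 0,"dy": 0.17,"dz": 0.36,"rx": 0,"ry": 0,"rz": 0},
    {"dx": 0,"dy": 0.18,"dz": 0.41,"rx": 0,"ry": 0,"rz": 0},
    {"dx": 0,"dy": 0.2,"dz": 0.45,"rx": 0,"ry": 0,"rz": 0},
    {"dx": 0,"dy": 0.2,"dz": 0.45,"rx": 0,"ry": 0,"rz": 0},
  ],
)

```text
t: 7.63
tool_pos: [0.5297, 0.1411, 0.2351]
orientation: [0.0, 0.045, 0.999, 0.0]
ft_force: [-0.0, -0.2, -0.6]
gripper_width: 0.0001
gripper_force: 0.0
```

The force is zero, so I'll check whether the bar is under the fingers.

Run:
```python
from h import *
S=manip.read_camera("scene")
cv2.imwrite("pics/c.png",cv2.resize(S[80:260,150:390],(800,600))[:,:,::-1])
```

```text
(no output)
```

View pics/c.png

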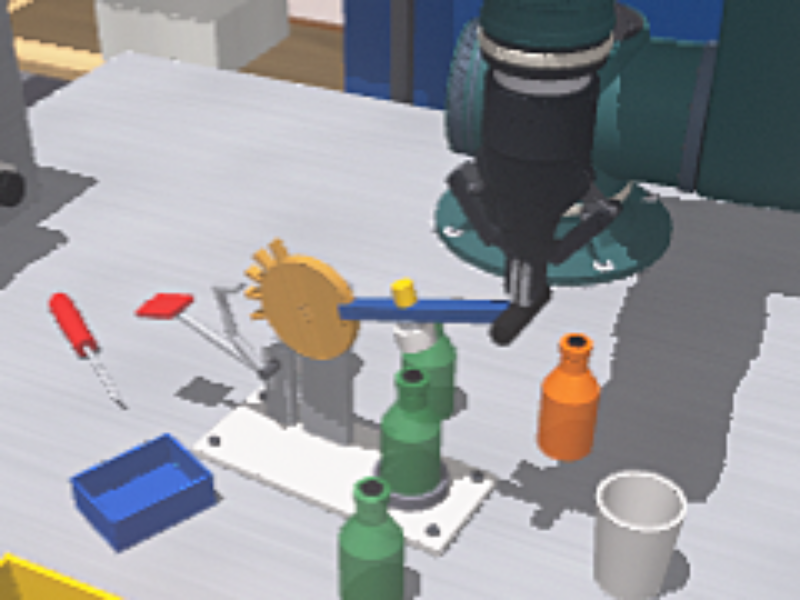

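The arm came down with the fingers, which rest on the bar at crop (520,305), and the pawl is still clear. Continuing along the arc.

Request:
arm_command(
  increments=[
    {"dx": 0,"dy": 0.01,"dz": 0.05,"rx": 0,"ry": 0,"rz": 0},
    {"dx": 0,"dy": 0.02,"dz": 0.1,"rx": 0,"ry": 0,"rz": 0},
    {"dx": 0,"dy": 0.03,"dz": 0.15,"rx": 0,"ry": 0,"rz": 0},
    {"dx": 0,"dy": 0.04,"dz": 0.2,"rx": 0,"ry": 0,"rz": 0},
    {"dx": 0,"dy": 0.04,"dz": 0.24,"rx": 0,"ry": 0,"rz": 0},
    {"dx": 0,"dy": 0.04,"dz": 0.27,"rx": 0,"ry": 0,"rz": 0},
    {"dx": 0,"dy": 0.04,"dz": 0.28,"rx": 0,"ry": 0,"rz": 0},
    {"dx": 0,"dy": 0.04,"dz": 0.28,"rx": 0,"ry": 0,"rz": 0},
  ],
)

```text
t: 8.35
tool_pos: [0.5297, 0.1489, 0.1789]
orientation: [-0.0, 0.045, 0.999, -0.0]
ft_force: [1.0, 1.0, 0.1]
gripper_width: -0.0001
gripper_force: 0.0
```

Request:
arm_command(
  increments=[
    {"dx": 0,"dy": 0,"dz": 0.01,"rx": 0,"ry": 0,"rz": 0},
    {"dx": 0,"dy": 0,"dz": 0.015,"rx": 0,"ry": 0,"rz": 0},
    {"dx": 0,"dy": 0,"dz": 0.015,"rx": 0,"ry": 0,"rz": 0},
  ],
)

```text
t: 8.6
tool_pos: [0.5298, 0.1491, 0.1763]
orientation: [-0.0, 0.045, 0.999, -0.0]
ft_force: [-1.3, 0.2, 0.3]
gripper_width: 0.0004
gripper_force: 0.5
```

Pressing on until the stop shows in the force.

Request:
arm_command(
  increments=[
    {"dx": 0,"dy": 0,"dz": 0.005,"rx": 0,"ry": 0,"rz": 0},
    {"dx": 0,"dy": 0,"dz": 0.01,"rx": 0,"ry": 0,"rz": 0},
    {"dx": 0,"dy": 0,"dz": 0.01,"rx": 0,"ry": 0,"rz": 0},
  ],
)

```text
t: 8.85
tool_pos: [0.53, 0.1492, 0.1748]
orientation: [0.0, 0.044, 0.999, -0.0]
ft_force: [-3.6, -2.1, 9.6]
gripper_width: 0.0004
gripper_force: 4.6
```

Request:
arm_command(
  increments=[
    {"dx": 0,"dy": 0,"dz": 0.005,"rx": 0,"ry": 0,"rz": 0},
    {"dx": 0,"dy": 0,"dz": 0.005,"rx": 0,"ry": 0,"rz": 0},
    {"dx": 0,"dy": 0,"dz": 0.005,"rx": 0,"ry": 0,"rz": 0},
  ],
)

```text
t: 9.1
tool_pos: [0.5301, 0.1492, 0.1746]
orientation: [0.001, 0.044, 0.999, -0.0]
ft_force: [-6.8, -2.3, 21.4]
gripper_width: 0.0005
gripper_force: 10.2
```

The stop is reached at bar-top z 0.175, so the arm is level. Retreating straight up and outward.

Request:
arm_command(
  increments=[
    {"dx": 0,"dy": 0,"dz": -0.05,"rx": 0,"ry": 0,"rz": 0},
    {"dx": 0,"dy": 0,"dz": -0.2,"rx": 0,"ry": 0,"rz": 0},
    {"dx": 0,"dy": 0,"dz": -0.4,"rx": 0,"ry": 0,"rz": 0},
    {"dx": 0,"dy": 0,"dz": -0.6,"rx": 0,"ry": 0,"rz": 0},
    {"dx": 0.3,"dy": 0.2,"dz": -0.7,"rx": 0,"ry": 0,"rz": 0},
    {"dx": 0.6,"dy": 0.6,"dz": -0.7,"rx": 0,"ry": 0,"rz": 0},
    {"dx": 0.6,"dy": 0.9,"dz": -0.7,"rx": 0,"ry": 0,"rz": 0},
    {"dx": 0.6,"dy": 0.9,"dz": -0.7,"rx": 0,"ry": 0,"rz": 0},
    {"dx": 0.6,"dy": 0.9,"dz": -0.7,"rx": 0,"ry": 0,"rz": 0},
    {"dx": 0.6,"dy": 0.9,"dz": -0.7,"rx": 0,"ry": 0,"rz": 0},
  ],
)

```text
t: 9.93
tool_pos: [0.4244, 0.343, 0.3133]
orientation: [-0.0, 0.043, 0.999, 0.0]
ft_force: [-0.1, -0.3, -0.3]
gripper_width: 0.0001
gripper_force: 0.0
```

Run:
```python
from h import *
S=manip.read_camera("scene");T=manip.read_camera("top")
cv2.imwrite("pics/d.png",np.hstack([cv2.resize(S[110:260,150:350],(440,330)),cv2.resize(T[160:280,190:320],(358,330))])[:,:,::-1])
I=S.astype(int);print(blobs((I[:,:,0]>140)&(I[:,:,1]<70)&(I[:,:,2]<70),15)[0])
m=(T.max(2)<50); m[:170]=0;m[225:]=0;m[:,:195]=0;m[:,240:]=0
print("bar",blobs(m,30)[0])
o=np.array([.5123,-.0499]);u=np.array([.0885,.9961])
for th in(0,.05,.1):print(th,proj("top",np.r_[o+.2*np.cos(th)*u,.165+.2*np.sin(th)]),proj("scene",np.r_[o+.2*np.cos(th)*u,.165+.2*np.sin(th)]))
s=manip.state();print(s["tool_pos"],s["ft_force"],s["t"])
```

```text
[([170.8, 176.2], 103, 1), ([199.1, 171.4], 70, 2)]
bar [([209.7, 202.6], 158, 3)]
0 [209.83216789 202.32019859] [308.08579676 194.45775031]
0.05 [209.39340592 201.98483082] [308.28812602 191.26635201]
0.1 [209.13048922 201.66285518] [308.31208028 187.98441498]
[0.42528691 0.3415585  0.31299549] [ 1.1446657  -1.49921142 -0.22338656] 10.0333
```

View pics/d.png

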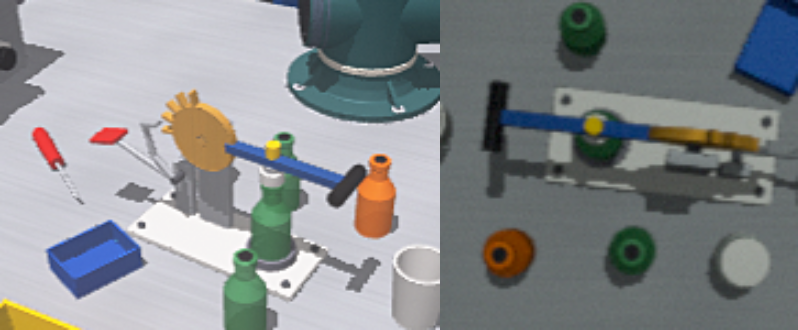

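The arm is down with the bar at top (209.7,202.6), against (209.8,202.3) predicted for level. The white head is over the upright bottle and the tab is unchanged at scene (199,171), so the pawl is free and the robot is clear. Handing in.

```bash
python3 -c "
from station import manip
print(manip.job_done())"
```

```text
the job is handed in; nothing more can be done
None
```

I pressed the pawl to its stop, clear of the teeth, then pushed the filling arm fully down and level over the upright bottle. I backed the robot clear and handed the job in at about 10 s of the 53 s; no verdict was returned.

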